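Stow the grinder in its bench cradle and latch the keeper bar

ROBOT

A 6-joint arm with a two-finger parallel gripper is mounted at the origin on the work surface. World frame = base frame: x ahead of the robot, y to its left, z up, the work surface at z = 0. Lengths are in mm, angles in rad, forces in N, time in s.
With the tool pointing down it reaches from about 400 to 825 mm from the base axis. Payload 7 kg.
Tool frame: the origin (TCP) lies at the very end of the fingers, on their centre line; the grasp point (between the pads) lies robot.pinch_z behind it (robot.pinch_z is the distance from the TCP to the grasp point, in mm); z points along the fingers, y is the direction in which the jaws open and shut (so a half turn about z gives the same grasp; the last joint's range is limited). The gripper opens to 88 mm and grips with 3 to 60 N. Pads are 19 mm wide; open, the fingers measure 130 mm over their backs; the gripper's body (78 mm by 193 mm) begins 47 mm behind the grasp point.
Start: joints at [-0.869, 0.359, 0.012, 0, -1.224, -0.288], TCP at [271.384, -618.018, 226.561] pointing down, gripper open.
Joint ranges: [-3.07, 3.07], [-1.43, 2.12], [-1.02, 1.25], [-3.03, 1.67], [-3.05, -0], [-3.03, 3.03]. Speed limits (rad/s): [2.39, 2.39, 3.01, 3.14, 3.14, 3.14].

INTERFACE

Orientations are given as a unit quaternion [x, y, z, w].
In Python, from cell import robot gives the robot as it stands. The module is installed in compiled form; this text tells all that it offers.
- The arm moves only by the tool arm_command, never from a script. Its argument "commands" is one flat list of numbers, 5 for each row, row after row: the finger opening in cm, from 0 to 8.76, then the shift along the tool's x, y, z in cm, then the turn about the tool's z in degrees. In form: [fingers, dx, dy, dz, spin, fingers, dx, dy, dz, spin, ...]. A call has 1 to 10 rows; each row is the pose to reach, as a shift and turn from the pose commanded when the call began, along the tool's axes at that moment; what a row does not reach only later rows make up. A row lasts 1/10 s, in which the tool goes at most 50 mm and 8.59 degrees, less where a joint would pass 70% of its speed; a pose out of reach is approached as far as the arm can. A call with a gripper value outside its range is refused whole. The fingers move at their own pace and stop on an object; "squeeze" is the grip in N (left out, the last holds). Time passes only in rows, so rows that repeat a pose let the fingers close. It gives the time, the measured TCP pose, the force and the opening at its end, in the units of the state.
- robot.state(): the state, without advancing time (a new reading comes with each control period).
- robot.capture(name): name is "scene" or "top"; returns a dict with "pixels" (384x512x3 uint8, blue, green, red), "fx", "fy", "cx", "cy" (pixels), "dist" ([k1, k2, p1, p2, k3] as OpenCV has them; the pictures are not rectified), "world_to_cam" (4x4, takes a point from world to camera coordinates). Camera axes: x right, y down, z forward; pixel columns grow to the right and rows downward; lengths in mm; the calibration is good to about 2 mm. A picture is of the moment at which its call begins. There is no depth.
- robot.finish_job(): hands the job in, once; it reports no verdict.
The state is a dict: "t": time; "q": joint angles; "qd": joint speeds; "effort": joint torques, N m; "tcp_pos": TCP position; "tcp_rot": TCP orientation; "ft_force": force on the tool from outside, world axes, zero at the start; "wrist_torque": the same for the moment, N m; "opening": finger opening in mm.
Only numpy, scipy, OpenCV 4.12 (cv2) and the standard library are available. Lean on these libraries where they do the work, as an engineer would, in place of code of your own. Each camera call takes 0.05 s, during which the arm holds its last target. There are 200 camera calls.

TASK

Stow the grinder for the night: slide it along the channel of its bench cradle until its nose is fully home against the end stop, and only then swing the hinged steel keeper bar over its waist and down until it rests in the notch of the catch. Leave the grinder home and the bar down when you let go, and do not disturb the other things on the bench.

Things in the scene. Friction and masses are not known exactly. Their poses are not given: they have to be found in the camera images.
- cradle: Fixed low steel cradle: base plate 156 x 335 x 12 mm (x, y, z) with a channel along its y axis. Origin on the bench, mid-channel, below where the keeper bar closes; plate from y = -125 to +210 mm. Guide rails: inner faces at x = +-34 mm, tops 34 mm above the bench. The +y end is open. Hinge bracket on the +x side (top 80 mm above the bench), catch on the -x side.
- stop_face (a point): End stop, a cross block closing the channel's -y end: centre of the face (at y = -110 mm of the cradle) that the grinder's nose must meet, 35 mm above the bench; block top 50 mm above the bench. Axes as the cradle's.
- catch (a point): Catch: a post at x = -60 mm of the cradle, 14 mm thick (x), 46 mm wide (y), top 73 mm above the bench, with a notch 28 mm wide. This point: centre of the notch's floor, 66 mm above the bench; the closed bar rests on it, its top 74 mm above the bench. Axes as the cradle's.
- keeper_hinge (a point): On the keeper bar's hinge axis, mid-width, 70 mm above the bench, at x = +62 mm, y = 0 of the cradle; the axis is level, along the cradle's y.
- keeper_tip (a point): Free end of the keeper bar, 140 mm from the hinge axis: a plain flat steel bar 20 mm wide (along the cradle's y), 8 mm thick, 0.1 kg. Closed, it lies level across the channel, 8 mm clear of the grinder's waist; its last 11 mm stick out beyond the catch.
- keeper (a joint): Angle of the keeper bar in rad: 0 = closed, level in the notch, tip to the cradle's -x; 1.57 = upright; up to 2.1 = leaning outward over the cradle's +x side. Starts between 1.4 and 2.0. Stiff friction hinge (0.13 N m): the bar stays where it is left and does not fall shut; about 2 N near the tip moves it. Rigid stop at 0.
- grinder_nose (a point): Centre of the flat front face of the grinder, 25 mm above its underside; axes: y from nose to rear, z up. Loose compact cordless angle grinder, 200 mm long, 64 mm wide, 0.75 kg (varies), lying spindle up on the cradle's plate (12 mm above the bench), nose towards the stop, 45 to 105 mm short of it. Sliding it takes 2 to 12 N.
- grinder_waist (a point): Axis of the grinder's round waist (46 mm across, 62 to 146 mm behind the nose), 110 mm behind the nose, 23 mm above the underside; below the keeper bar when home. In front of it the gear head, 62 mm wide, 50 high, with a 74 mm grinding wheel on top (centre 38 mm behind the nose, nut top 74 mm above the underside). Axes as the nose's.
- grinder_rear (a point): Centre of the flat rear face of the grinder's square battery pack (64 mm wide, 64 mm high, 55 mm long), 200 mm behind the nose, 32 mm above the underside (44 mm above the bench while in the cradle). Axes as the nose's.
- disc_stack_mid (a point): Bystander: centre of a stack of dark grinding discs, 115 mm across, 18 mm high, lying on the bench. Leave alone.
- spray_can_mid (a point): Bystander: centre of an upright spray can, 60 mm across, 160 mm high. Leave alone.
- side_handle_mid (a point): Bystander: middle of a black auxiliary handle, 130 mm long, 44 mm over its flange, lying on the bench. Leave alone.
Things that resemble listed ones, but are neither listed nor needed, are in the scene too. Leave any brown or yellow look-alike of the part that bears grinder_nose alone.

How it is judged:
By the outcome, as a careful person would: the job done as asked, in the order asked, and still so for the second after the job is handed in, with the robot touching nothing.
It also fails if it takes over 51 s, if anything falls off the work surface, if the arm or the gripper's body presses on something with over 40 N, if the wrist force passes 120 N, or if a joint passes its speed limit or range.

## Working session

There is one attempt and no reset: what is moved stays moved. The work goes in short steps, Python scripts to look and compute and a tool call to move; the robot and the scene stay as the last step left them, time stands still between calls to the robot, and variables do not carry over. Pictures are saved under pics/ and viewed, about 8 in all and at most 12, crops included, and the job is handed in when it is done.

Besides the shell and the picture viewer there is one more tool, called after ">>>" as name(argument=value, ...) on one line, values as JSON. arm_command: Moves the arm, as the interface text tells. Its arguments: {"type":"object","properties":{"commands":{"type":"array"},"squeeze":{"type":"number"}},"required":["commands"]}

```bash
mkdir -p pics; cat > h.py <<'E'
import numpy as np, cv2
from cell import robot
def cap(n,f=None):
    c=robot.capture(n); c["K"]=np.array([[c["fx"],0,c["cx"]],[0,c["fy"],c["cy"]],[0,0,1.]]); c["d"]=np.array(c["dist"],float); c["T"]=np.array(c["world_to_cam"]); c["im"]=np.array(c["pixels"])
    if f: cv2.imwrite("pics/"+f+".png",c["im"]); 
    return c
def ray(c,p):
    u=cv2.undistortPoints(np.array([[p]],float),c["K"],c["d"])[0,0]; R=c["T"][:3,:3]
    return -R.T@c["T"][:3,3], R.T@np.array([u[0],u[1],1])
def plane(c,p,z):
    o,d=ray(c,p); return o+d*(z-o[2])/d[2]
def tri(c1,p1,c2,p2):
    o,d=ray(c1,p1);q,e=ray(c2,p2); s=np.linalg.lstsq(np.stack([d,-e],1),q-o,rcond=None)[0]
    a=o+d*s[0];b=q+e*s[1]; return (a+b)/2,np.linalg.norm(a-b)
def proj(c,P):
    return cv2.projectPoints(np.array(P,float).reshape(-1,3),cv2.Rodrigues(c["T"][:3,:3])[0],c["T"][:3,3],c["K"],c["d"])[0][:,0]
E
python3 - <<'E'
from h import *
np.set_printoptions(precision=2,suppress=True)
a=cap("scene","s0");b=cap("top","t0")
for c in(a,b): print(-c["T"][:3,:3].T@c["T"][:3,3],c["T"][2,:3],c["fx"])
s=robot.state();print(s,robot.pinch_z)
E
```

```text
[1033.89 -410.54 1053.2 ] [-0.42  0.33 -0.85] 373.9080862560053
[ 439.39    4.06 1091.18] [ 0.09  0.   -1.  ] 369.60687157393
{'t': 0.1, 'q': array([-0.87,  0.36,  0.01, -0.  , -1.22, -0.29]), 'qd': array([-0., -0.,  0.,  0., -0., -0.]), 'effort': array([ -0.  , -58.42,  29.38,   7.02,   0.01,  -0.  ]), 'tcp_pos': array([ 271.19, -617.65,  225.69]), 'tcp_rot': array([-0.21,  0.98,  0.  , -0.  ]), 'ft_force': array([ 0.43,  0.81, -0.08]), 'wrist_torque': array([-0.03, -0.04, -0.  ]), 'opening': 87.7173289874381} 18.8
```

View pics/s0.png

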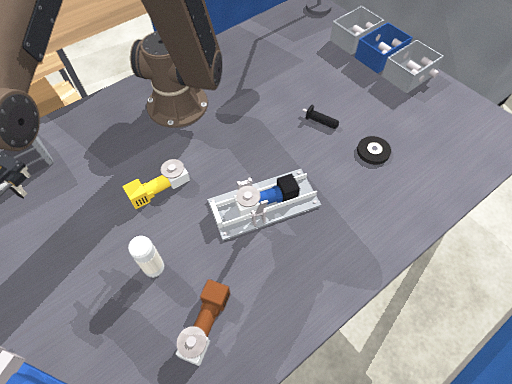

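View pics/t0.png

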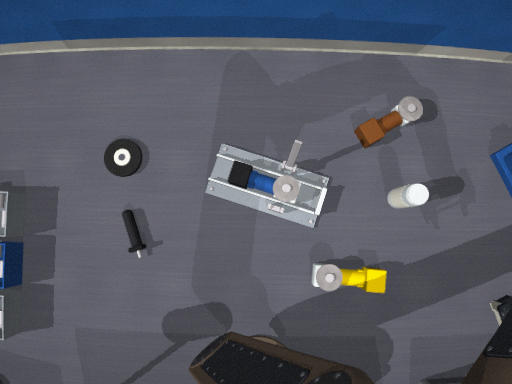

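The top view shows three grinder-like things: blue/black at (265,183) lying in the cradle, brown at (390,120) and yellow at (350,280) on the bench. The blue one is the grinder, because it lies in the cradle with its nose to the stop at (327,200). The keeper bar stands up at (293,153). Next is an enlarged crop to confirm.

```bash
python3 - <<'E'
from h import *
a=cv2.imread("pics/t0.png")[135:235,200:335];b=cv2.imread("pics/s0.png")[160:245,200:325]
f=lambda i:cv2.resize(i,(780,int(780*i.shape[0]/i.shape[1])),interpolation=cv2.INTER_CUBIC)
cv2.imwrite("pics/ct.png",f(a));cv2.imwrite("pics/cs.png",f(b)); print(780/135,780/125)
E
```

```text
5.777777777777778 6.24
```

View pics/ct.png

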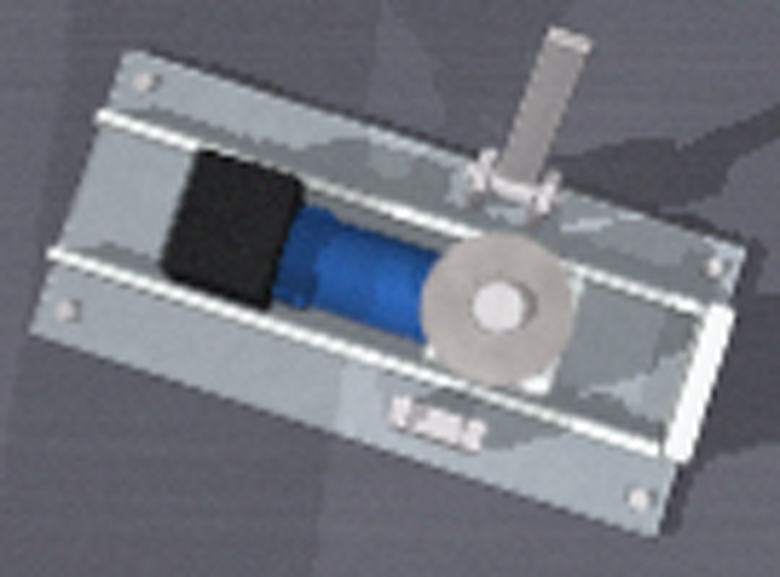

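View pics/cs.png

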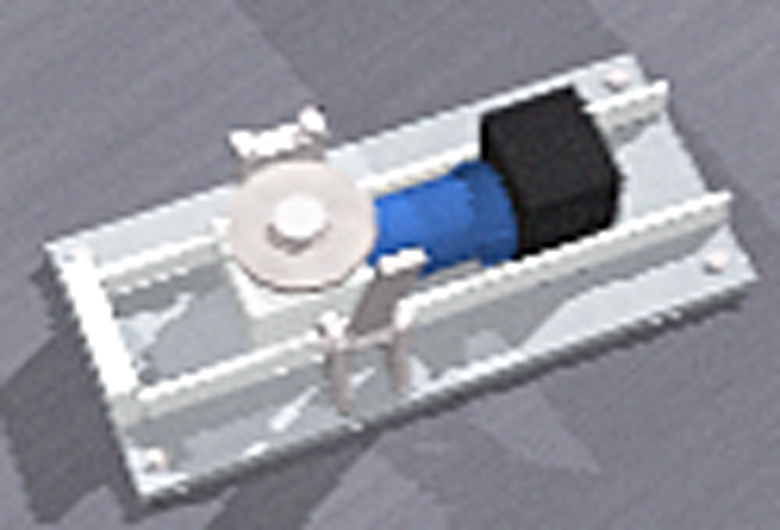

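```bash
cat > m.py <<'E'
from h import *
np.set_printoptions(precision=1,suppress=True)
a=cap("scene");b=cap("top")
S=lambda u,v:((u+.5)/6.24-.5+200,(v+.5)/6.24-.5+160)
T=lambda u,v:((u+.5)/5.778-.5+200,(v+.5)/5.778-.5+135)
pts=dict(pp=((757,275),(122,52)),pm=((140,496),(748,243)),mm=((48,245),(660,535)),mp=((630,58),(32,332)),
 tipA=((385,268),(553,32)),tipB=((420,254),(588,44)),nut=((300,215),(498,305)),
 batR_p=((617,178),(200,152)),batR_m=((575,88),(166,272)),catchL=((315,120),(400,400)),catchR=((240,142),(476,425)), stopp=((118,400),(730,312)),stopm=((75,260),(672,455)))
R={}
for k,(s,t) in pts.items():
    R[k],e=tri(a,S(*s),b,T(*t)); print(k,R[k],round(e,1))
z=12
C=np.array([(plane(a,S(*pts[k][0]),z)+plane(b,T(*pts[k][1]),z))/2 for k in("pp","pm","mm","mp")])
for k in("pp","pm","mm","mp"): print(k,plane(a,S(*pts[k][0]),z),plane(b,T(*pts[k][1]),z))
L=np.array([[78,210],[78,-125],[-78,-125],[-78,210]],float)
# rigid fit
lc,cc=L.mean(0),C[:,:2].mean(0); H=(L-lc).T@(C[:,:2]-cc); th=np.arctan2(H[0,1]-H[1,0],H[0,0]+H[1,1])
Rm=np.array([[np.cos(th),-np.sin(th)],[np.sin(th),np.cos(th)]]); o=cc-Rm@lc
print("yaw",th,"o",o,"res",C[:,:2]-(L@Rm.T+o))
for k in R: print(k,"in cradle",Rm.T@(R[k][:2]-o),R[k][2])
np.savez("cr.npz",R=Rm,o=o,th=th)
E
python3 m.py
```

```text
pp [675.8 122.5   9.2] 0.8
pm [ 581.9 -200.6   14.8] 2.0
mm [ 433.6 -155.8   12.9] 0.6
mp [530.3 164.8   6.3] 0.2
tipA [643.  -88.1 196.6] 15.7
tipB [644.2 -89.4 208.8] 14.5
nut [540.2 -67.8  88.4] 1.6
batR_p [613.2  75.7  71.4] 2.4
batR_m [556.5  93.2  70.1] 4.0
catchL [494.7 -23.1  77.3] 2.8
catchR [482.9 -60.2  78.3] 4.8
stopp [ 544.4 -185.6   41.4] 0.3
stopm [ 471.7 -157.6   49.6] 3.5
pp [676.6 120.7  12. ] [675.5 122.5  12. ]
pm [ 580.1 -200.8   12. ] [ 582.9 -200.3   12. ]
mm [ 433.3 -155.3   12. ] [ 433.4 -156.2   12. ]
mp [533.  161.5  12. ] [529.9 164.   12. ]
yaw -0.2909924950204107 o [543.4 -58.7] res [[-2.3  1.5]
 [-0.8  0.3]
 [ 0.5  0.3]
 [ 2.6 -2.1]]
pp in cradle [ 74.9 211.6] 9.211689066572944
pm in cradle [  77.6 -124.9] 14.846712480206065
mm in cradle [ -77.3 -124.5] 12.911613273777334
mp in cradle [-76.6 210.3] 6.2709091515084765
tipA in cradle [103.9   0.5] 196.554995628776
tipB in cradle [105.4  -0.5] 208.7753170550085
nut in cradle [-0.4 -9.7] 88.42516960106673
batR_p in cradle [ 28.3 148.8] 71.38442579035552
batR_m in cradle [-31.  149.3] 70.14100490181937
catchL in cradle [-56.8  20.1] 77.33915100427652
catchR in cradle [-57.5 -18.8] 78.26871147419388
stopp in cradle [  37.4 -121.3] 41.3543698274633
stopm in cradle [ -40.3 -115.3] 49.620351947708855
```

Confirmed: the blue grinder sits in the cradle, with its rear at cradle y≈149 (about 60 mm to go). The bar leans outward, tip at z≈202. I'll push with closed fingers on the rear face, jaw axis across the channel.

```bash
cat > go.py <<'E'
import sys
from h import *
from scipy.spatial.transform import Rotation as Ro
np.set_printoptions(precision=2,suppress=True)
def go(cx,cy,z,ang=None):  # cradle xy, z world; ang: desired world deg of tool y (mod 180)
    c=np.load("cr.npz"); P=np.r_[c["R"]@[cx,cy]+c["o"],z]; s=robot.state(); R=Ro.from_quat(s["tcp_rot"]).as_matrix()
    d=R.T@(P-s["tcp_pos"])/10
    y=np.degrees(np.arctan2(R[1,1],R[0,1])); 
    if ang is None: ang=np.degrees(c["th"])
    sp=-((ang-y+90)%180-90)
    print("shift cm",d,"spin",sp,"now cradle",c["R"].T@(s["tcp_pos"][:2]-c["o"]),s["tcp_pos"][2],"F",s["ft_force"],"t",s["t"],"q",s["q"])
if __name__=="__main__": go(*map(float,sys.argv[1:]))
E
python3 go.py 0 200 260; python3 go.py 0 60 260
```

```text
shift cm [-60.35  55.49  -3.35] spin -49.62173174339017 now cradle [-100.26 -613.64] 226.0011337179036 F [0.16 0.28 0.13] t 0.2 q [-0.87  0.36  0.01 -0.   -1.22 -0.29]
shift cm [-51.28  44.83  -3.36] spin -49.62173174339017 now cradle [-100.26 -613.64] 226.0011337179036 F [0.16 0.28 0.13] t 0.2 q [-0.87  0.36  0.01 -0.   -1.22 -0.29]
```

>>> arm_command(commands=[0,0,0,-3.4,0,0,-60.4,55.5,-3.4,-49.6,0,-60.4,55.5,-3.4,-49.6,0,-60.4,55.5,-3.4,-49.6,0,-60.4,55.5,-3.4,-49.6,0,-60.4,55.5,-3.4,-49.6,0,-60.4,55.5,-3.4,-49.6,0,-60.4,55.5,-3.4,-49.6,0,-60.4,55.5,-3.4,-49.6,0,-60.4,55.5,-3.4,-49.6], squeeze=20)

```text
t: 1.2
tcp_pos: [452.7, -204.0, 260.8]
tcp_rot: [-0.597, 0.802, -0.0, 0.0]
ft_force: [1.0, -0.4, 0.2]
opening: 13.3
```

```bash
python3 go.py 0 200 260
```

```text
shift cm [-36.53  -4.51   0.09] spin -0.01588926712284433 now cradle [ -45.22 -165.26] 260.82769135547255 F [ 1.04 -0.36  0.21] t 1.2 q [-0.03  0.04 -0.32 -0.   -1.22 -0.26]
```

>>> arm_command(commands=[0,-36.5,-4.5,0,0,0,-36.5,-4.5,0,0,0,-36.5,-4.5,0,0,0,-36.5,-4.5,0,0,0,-36.5,-4.5,0,0,0,-36.5,-4.5,0,0,0,-36.5,-4.5,0,0,0,-36.5,-4.5,0,0,0,-36.5,-4.5,0,0,0,-36.5,-4.5,0,0])

```text
t: 2.2
tcp_pos: [599.9, 130.6, 260.1]
tcp_rot: [-0.597, 0.802, 0.0, -0.001]
ft_force: [0.3, 0.0, 0.4]
opening: 0.9
```

```bash
python3 go.py 0 200 38
```

```text
shift cm [-0.27 -0.03 22.21] spin 0.01320597341117491 now cradle [ -0.16 197.51] 260.05887020770336 F [0.33 0.02 0.4 ] t 2.2 q [ 0.53  0.24 -0.08 -0.   -1.25 -0.82]
```

>>> arm_command(commands=[0,0,0,5,0,0,0,0,10,0,0,0,0,15,0,0,0,0,18.5,0,0,0,0,20.5,0,0,0,0,21.7,0,0,0,0,22.2,0,0,0,0,22.2,0])

```text
t: 3.0
tcp_pos: [600.5, 130.2, 39.1]
tcp_rot: [-0.597, 0.802, -0.0, 0.0]
ft_force: [-0.1, -0.1, -0.5]
opening: 0.3
```

```bash
python3 - <<'E'
from h import *
from go import go
cs=cap("scene");ct=cap("top")
i=cs["im"][150:250,195:345]; j=ct["im"][130:240,195:345]
f=lambda i:cv2.resize(i,(600,int(600*i.shape[0]/i.shape[1])),interpolation=cv2.INTER_CUBIC)[:300]
cv2.imwrite("pics/d1.png",np.vstack([cv2.resize(i,(450,300)),cv2.resize(j,(409,300)) if 0 else cv2.resize(j,(450,300))]))
go(0,110,38)
E
```

```text
shift cm [8.81 0.09 0.19] spin -0.022612471226580055 now cradle [  0.91 198.07] 40.00211612742304 F [-0.57 -0.99  0.96] t 3.1 q [ 0.53  0.44 -0.34  0.   -0.79 -0.82]
```

View pics/d1.png

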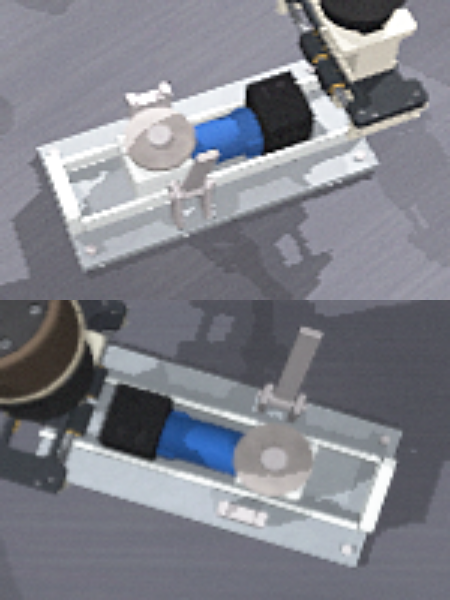

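The fingers are in the open end of the channel, just behind the black battery (crop 275,115 scene; 135,425 top). Pushing now.

>>> arm_command(commands=[0,1,0,0.1,0,0,2,0,0.1,0,0,3,0,0.1,0,0,3.5,0,0.1,0,0,4,0,0.1,0,0,4.7,0,0.1,0,0,5.4,0,0.1,0,0,6.1,0,0.1,0,0,6.8,0,0.1,0,0,7.5,0,0.1,0])

```text
t: 4.1
tcp_pos: [579.2, 58.7, 38.0]
tcp_rot: [-0.597, 0.802, -0.0, 0.001]
ft_force: [1.9, 4.9, 3.1]
opening: 0.6
```

```bash
python3 go.py 0 100 38
```

```text
shift cm [ 2.27  0.06 -0.01] spin 0.002451246444906019 now cradle [  0.62 122.67] 37.95053772647059 F [1.89 4.94 3.05] t 4.1 q [ 0.44  0.4  -0.42  0.   -0.75 -0.73]
```

Contact at about 5 N, so it is sliding. Going on in smaller steps.

>>> arm_command(commands=[0,0.5,0,0,0,0,1.0,0,0,0,0,1.4,0,0,0,0,1.7,0,0,0,0,1.9,0,0,0,0,1.9,0,0,0])

```text
t: 4.7
tcp_pos: [573.4, 40.3, 37.8]
tcp_rot: [-0.597, 0.802, -0.0, 0.0]
ft_force: [2.8, 2.2, 2.6]
opening: 0.6
```

```bash
python3 go.py 0 98 38
```

```text
shift cm [ 0.55  0.04 -0.03] spin -0.022331878827230867 now cradle [  0.39 103.46] 37.750681045443955 F [2.79 2.23 2.64] t 4.7 q [ 0.41  0.39 -0.44  0.   -0.75 -0.7 ]
```

>>> arm_command(commands=[0,0.1,0,0,0,0,0.2,0,0,0,0,0.3,0,0,0,0,0.4,0,0,0])

```text
t: 5.1
tcp_pos: [574.1, 38.8, 37.9]
tcp_rot: [-0.597, 0.802, -0.0, 0.002]
ft_force: [5.0, 15.5, 0.0]
opening: 0.4
```

>>> arm_command(commands=[0,0.1,0,0,0,0,0.2,0,0,0])

```text
t: 5.3
tcp_pos: [574.3, 38.7, 38.0]
tcp_rot: [-0.597, 0.802, 0.0, 0.004]
ft_force: [2.7, 26.0, -0.7]
opening: 0.3
```

>>> arm_command(commands=[0,0.1,0,0,0,0,0.2,0,0,0])

```text
t: 5.5
tcp_pos: [574.4, 38.7, 38.1]
tcp_rot: [-0.597, 0.802, 0.001, 0.005]
ft_force: [1.9, 36.8, -1.5]
opening: 0.3
```

```bash
python3 go.py 0 98 38
```

```text
shift cm [0.41 0.17 0.01] spin -0.00021360491359700973 now cradle [  1.75 102.14] 38.11502006476826 F [ 1.88 36.8  -1.48] t 5.5 q [ 0.4   0.38 -0.44 -0.01 -0.74 -0.69]
```

Hard stop: the TCP stalled at cradle y≈102 (as predicted, 90 plus finger half-depth) while force rose to 37 N. Backing off, lifting and checking that it is home.

>>> arm_command(commands=[0,-1,0,0,0,0,-3,0,0,0,0,-4,0,-3,0,0,-4,0,-8,0,0,-4,0,-13,0,0,-4,0,-18,0,0,-4,0,-22.2,0,0,-4,0,-22.2,0,0,-4,0,-22.2,0])

```text
t: 6.4
tcp_pos: [582.2, 71.3, 260.1]
tcp_rot: [-0.597, 0.802, -0.0, 0.0]
ft_force: [-0.2, -0.8, -2.0]
opening: 0.5
```

```bash
python3 go.py 150 0 260
```

```text
shift cm [ 13.55 -15.02   0.01] spin -0.05101148510868825 now cradle [ -0.13 135.65] 260.1416361237981 F [-0.21 -0.84 -2.03] t 6.4 q [ 0.45  0.19 -0.14  0.   -1.24 -0.75]
```

```bash
python3 - <<'E'
from h import *
cs=cap("scene");ct=cap("top")
c=np.load("cr.npz")
i=cs["im"][150:250,195:345]; j=ct["im"][130:240,195:345]
cv2.imwrite("pics/d2.png",np.vstack([cv2.resize(i,(600,400))[:,:],cv2.resize(j,(600,440))])[:840] if 0 else np.hstack([cv2.resize(i,(400,300),interpolation=2),cv2.resize(j,(400,300),interpolation=2)]))
# expected pixels when home: nut top (0,-72,86)
P=np.r_[c["R"]@[0,-72]+c["o"],86]; print(proj(cs,P),proj(ct,P))
k=400/150
for im,o in((cs,(195,150,3,100)),(ct,(195,130,300/110,110))):
    u=proj(im,P)[0]; print((u[0]-195)*k,(u[1]-o[1])*(300/o[3]))
E
```

```text
[[228.6520847  201.11602728]] [[307.71319314 194.44219512]]
89.73889253920561 153.34808183331938
300.5685150391467 175.75144122595432
```

View pics/d2.png

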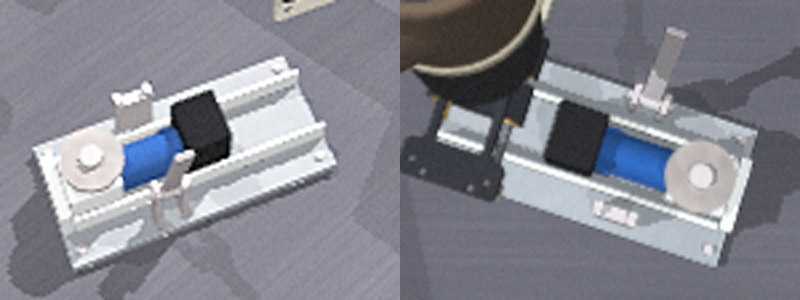

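The nut is at crop (90,156) in the scene view and (303,176) in the top view. Predicted for home: (90,153) and (301,176). So the grinder is home; now the bar.

>>> arm_command(commands=[0,13.6,-15,0,0,0,13.6,-15,0,0,0,13.6,-15,0,0,0,13.6,-15,0,0,0,13.6,-15,0,0,0,13.6,-15,0,0,0,13.6,-15,4,0,0,13.6,-15,7,0,0,13.6,-15,9,0,0,13.6,-15,9,0])

```text
t: 7.5
tcp_pos: [684.2, -100.7, 165.3]
tcp_rot: [-0.597, 0.802, 0.002, -0.003]
ft_force: [-0.2, -1.0, -0.2]
opening: 0.4
```

```bash
python3 go.py 95 0 170
```

```text
shift cm [ 0.01  5.2  -0.43] spin 0.02683409543783455 now cradle [146.94   0.1 ] 165.34827116539313 F [-0.19 -0.96 -0.23] t 7.5 q [ 0.13  0.43 -0.02 -0.   -1.13 -0.42]
```

>>> arm_command(commands=[0,0,1,-0.4,0,0,0,2,-0.4,0,0,0,2.7,-0.4,0,0,0,3.4,-0.4,0,0,0,4.1,-0.4,0,0,0,4.8,-0.4,0,0,0,5.5,-0.4,0,0,0,6.0,-0.4,0,0,0,6.0,-0.4,0])

```text
t: 8.4
tcp_pos: [628.7, -84.6, 173.4]
tcp_rot: [-0.597, 0.802, 0.0, -0.0]
ft_force: [0.2, 0.5, -0.1]
opening: 0.1
```

```bash
python3 - <<'E'
from h import *
from go import go
np.set_printoptions(precision=1,suppress=True)
go(87,0,170)
for d in (90,80,70,60,50,40,30,20,10,5,0):
    t=np.radians(d); x=62-105*np.cos(t)+4*np.sin(t)+21; z=70+105*np.sin(t)+4*np.cos(t); print(d,x,z)
cs=cap("scene"); cv2.imwrite("pics/d3.png",cv2.resize(cs["im"][130:260,185:345],(640,520),interpolation=2))
E
```

```text
shift cm [-0.   0.2  0.3] spin -0.017337303657598113 now cradle [89.2 -0.4] 173.42063746518284 F [ 0.2  0.5 -0.1] t 8.4 q [ 0.2  0.3 -0.2 -0.  -1.1 -0.5]
90 87.0 175.0
80 68.70617235702113 174.0994067769496
70 50.8466554339484 170.03580575582305
60 33.964101615137736 162.93266739736606
50 18.571478755389276 153.00581696623885
40 5.136483911253462 140.55687678956255
30 -5.93266739736606 125.96410161513775
20 -14.299644609217708 109.67088553233886
10 -19.710221355614124 92.17228966707653
5 -21.25182032864265 83.13613178087108
0 -22.0 74.0
```

View pics/d3.png

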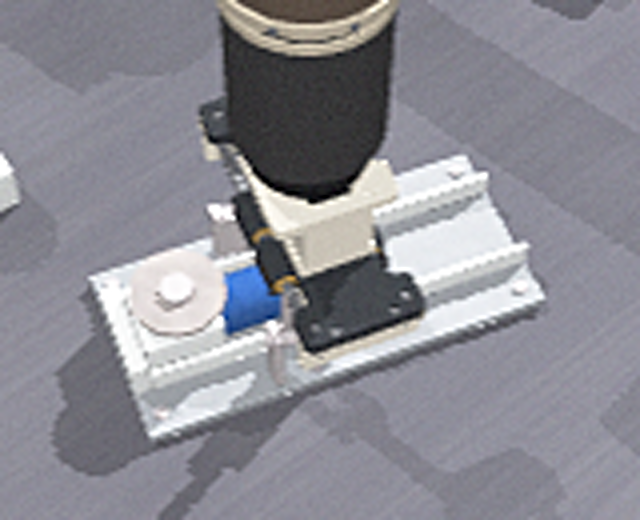

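The bar is beside the fingers at (285,300) and moving. Following the arc down.

>>> arm_command(commands=[0,0,1.0,0,0,0,0,2.0,0,0,0,0,2.9,0.1,0,0,0,3.8,0.3,0,0,0,4.7,0.6,0,0,0,5.5,1.0,0,0,0,6.3,1.5,0,0,0,7.1,2.0,0,0,0,7.8,2.6,0,0,0,8.4,3.3,0])

```text
t: 9.45
tcp_pos: [548.5, -60.5, 140.0]
tcp_rot: [-0.597, 0.802, 0.0, -0.0]
ft_force: [0.5, 0.1, 1.8]
opening: 0.5
```

```bash
python3 go.py -22 0 80
```

```text
shift cm [-0.03  2.74  6.  ] spin -0.016595501173299 now cradle [ 5.4  -0.28] 140.03648329573485 F [0.48 0.1  1.79] t 9.45 q [ 0.25  0.23 -0.38 -0.   -0.96 -0.54]
```

>>> arm_command(commands=[0,0,0.6,0.7,0,0,0,1.1,1.4,0,0,0,1.6,2.2,0,0,0,2.0,3.0,0,0,0,2.3,3.9,0,0,0,2.5,4.8,0,0,0,2.7,5.7,0,0,0,2.7,6.1,0,0,0,2.7,6.4,0,0,0,2.7,6.5,0])

```text
t: 10.45
tcp_pos: [523.2, -53.0, 75.2]
tcp_rot: [-0.597, 0.802, 0.0, -0.0]
ft_force: [-0.4, 0.1, 0.3]
opening: 0.5
```

```bash
python3 go.py -22 0 74
```

```text
shift cm [-0.04  0.11  0.12] spin -0.02207812978082302 now cradle [-20.94  -0.36] 75.20589326739399 F [-0.38  0.1   0.28] t 10.45 q [ 0.27  0.27 -0.51  0.   -0.79 -0.56]
```

Now pressing until the bar is firmly on its seat.

>>> arm_command(commands=[0,0,0,0.1,0,0,0,0,0.2,0,0,0,0,0.2,0])

```text
t: 10.75
tcp_pos: [523.5, -53.0, 74.2]
tcp_rot: [-0.597, 0.802, -0.0, 0.0]
ft_force: [-2.2, -0.1, 5.1]
opening: 1.0
```

>>> arm_command(commands=[0,0,0,0.1,0,0,0,0,0.1,0])

```text
t: 10.95
tcp_pos: [523.5, -53.0, 74.0]
tcp_rot: [-0.597, 0.802, -0.0, 0.0]
ft_force: [-5.1, 1.3, 13.0]
opening: 0.2
```

It's rigid at z=74.0, the closed-bar height, with 13 N. Lifting off and clearing the view.

>>> arm_command(commands=[0,0,0,-2,0,0,0,0,-6,0,0,0,0,-11,0,0,0,0,-16,0,0,-5,0,-18,0,0,-10,0,-18,0,0,-15,0,-18,0,0,-20,0,-18,0,0,-22,0,-18,0,0,-22,0,-18,0])

```text
t: 11.95
tcp_pos: [587.1, 160.7, 251.8]
tcp_rot: [-0.598, 0.801, 0.0, -0.0]
ft_force: [-0.3, 0.4, -0.7]
opening: 0.5
```

```bash
python3 - <<'E'
from h import *
cs=cap("scene");ct=cap("top");c=np.load("cr.npz")
i=cs["im"][150:250,195:345]; j=ct["im"][130:230,195:345]
cv2.imwrite("pics/d4.png",np.hstack([cv2.resize(i,(400,267),interpolation=2),cv2.resize(j,(400,267),interpolation=2)]))
k=8/3
for n,P in dict(nut=(0,-72,86),tip=(-78,0,74),hinge=(62,0,74)).items():
    P=np.r_[c["R"]@P[:2]+c["o"],P[2]]; print(n,(proj(cs,P)[0]-[195,150])*k,(proj(ct,P)[0]-[195,130])*k+[400,0])
print(robot.state()["ft_force"],robot.state()["t"])
E
```

```text
nut [ 89.73889254 136.30940607] [700.56851504 171.84585364]
tip [125.92453024  69.92089965] [610.19096922 223.2774735 ]
hinge [169.35766078 165.25757069] [650.74580027  95.36661592]
[ 0.00552523 -0.33062756 -0.77660798] 12.05
```

View pics/d4.png

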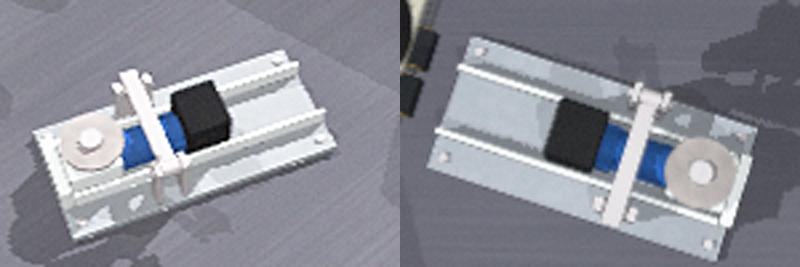

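The bar lies across the waist and in the notch: its tip is at (127,71) and (612,224), predicted (126,70) and (610,223). The nut is still in the home position. Handing in.

```bash
python3 -c "
from cell import robot
print(robot.finish_job())"
```

```text
the job is handed in; nothing more can be done
None
```

The grinder is stowed: home against the end stop, with the keeper bar down in the catch notch. I handed the job in at about 12 s of the 51 s allowed.

- **Grinder:** I pushed the blue grinder from its rear about 60 mm down the channel. It stalled hard at the predicted place, and I pressed up to 37 N at the wrist. Its nut showed within about 1 px of the predicted home position in both views, before and after the bar was closed.
- **Keeper bar:** I then swung the bar over with closed fingers. It seated rigidly at z = 74.0 mm, its stated closed height, under 13 N. Afterwards its tip was within 1 px of the predicted closed position in both views.
- **At hand-in:** The gripper was clear of everything, with wrist force near zero. I moved nothing else knowingly. The last views covered only the cradle, so I did not re-photograph the can, discs, handle or look-alike grinders.
- **Disagreements:** My first reading of the bar tip missed by about 15 mm because I had paired its two corners wrongly across the views. The midpoint fitted the given geometry, so I used that. The plate corners fitted to about 3 mm.

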